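# Dock the chamber carriage on its seal and set the brake

### The arm

A 6-joint arm with a two-finger parallel gripper is mounted at the origin on the work surface. World frame = base frame: x ahead of the robot, y to its left, z up, the work surface at z = 0. Lengths are in m, angles in rad, forces in N, time in s.
With the tool pointing down it reaches from about 0.25 to 0.725 m from the base axis. Payload 4 kg.
Tool frame: the origin (TCP) lies midway between the tips of the shut fingers; the grasp point (between the pads) lies 19 mm behind it; z points along the fingers, y is the line along which they close (so a half turn about z gives the same grasp; the last joint's range is limited). The gripper opens to 85 mm and grips with 20 to 120 N. Pads are 22 mm wide; open, the fingers measure 114 mm over their backs; the gripper's body (76 mm by 85 mm) begins 54 mm behind the grasp point. The pads swing forward as they close: fully open they stand 13 mm farther back than shut.
Start: joints at [-1.265, 0.241, 0.005, 1.335, 0, 1.571], TCP at [0.151, -0.477, 0.193] pointing down, gripper open.
Joint ranges: [-2.72, 2.72], [-1.05, 1.87], [-1.09, 1.28], [-1.99, 2.15], [-1.42, 1.44], [-3.14, 3.14]. Speed limits (rad/s): [2.79, 2.79, 3.14, 3.14, 3.14, 3.14].

### API

Orientations are given as a unit quaternion [x, y, z, w].
In Python, from workcell import bot gives the robot as it stands.
- The arm moves only by the tool play_rows, never from a script. Its argument "moves" is a list of rows, each a list of 3 entries, a list of its own where there are three numbers: the opening, from -1 (shut) to 1 (fully open), then the shift along the tool's x, y, z in cm, then the turn, a rotation vector about the tool's x, y, z in rad. A call has 1 to 12 rows; each row shifts and turns the commanded pose from where the row before left it, along the tool's axes as they then stand; what a row does not reach is not made up. A row lasts 1/12 s, in which the tool goes at most 41.7 mm and 7.16 degrees, less where a joint would pass 70% of its speed; a pose out of reach is approached as far as the arm can. A call is refused whole if a number of a shift passes 4.17 or a number of a turn 0.125, either way. A call with a gripper value outside its range is refused whole. The fingers move at their own pace and stop on an object; the grip force is fixed at half the most. Time passes only in rows, so rows that do not move let the fingers close. It gives the time, the measured TCP pose, the force and the opening at its end, in the units of the state.
- bot.get_obs(): the state, without advancing time (a new reading comes with each control period).
- bot.camera(name): name is "side" or "top"; returns (picture, depth): 420x560x3 uint8, red, green, blue; 420x560 float32, m along the optical axis (not along the pixel's ray), 0 where there is no reading.
- bot.camera_info(name): a dict with "K" (3x3 intrinsics, pixels), "world_from_camera" (4x4, takes a point from camera to world coordinates). Camera axes: x right, y up, looking along -z (the intrinsics and any distortion apply to the point x, -y, -z); pixel columns grow to the right and rows downward; lengths in m; the calibration is good to about 2 mm. A picture is of the moment at which its call begins. camera_info takes no time and is no camera call.
- bot.job_done(): hands the job in, once; it reports no verdict.
The state is a dict: "clock": time; "joint_pos": joint angles; "joint_vel": joint speeds; "tau": joint torques, N m; "eef_pos": TCP position; "tool_rot": TCP orientation; "ft_force": force on the tool from outside, world axes, zero at the start; "ft_torque": the same for the moment, N m; "grip_width": finger opening in m.
Only numpy, scipy, OpenCV 4.12 (cv2) and the standard library are available. Lean on these libraries where they do the work, as an engineer would, in place of code of your own. Each camera call takes 0.05 s, during which the arm holds its last target. There are 200 camera calls.

### The job

Flick the carriage's brake lever fully up to release it, roll the carriage along its rails until the chamber's port flange rests on the sprung bellows port and nips the sealing ring with about 9 N, and keep leaning on it with that force while you push the brake lever fully down to lock it, so that the seal stays nipped when you let go. Do not crush the seal with more than 20 N, and leave the loose things on the bench alone.

Things in the scene. Friction and masses are not known exactly. Their poses are not given: they have to be found in the camera images.
- rail_base: Aluminium slide base, 190 x 600 x 12 mm, fixed to the bench, with two steel shafts (shaft tops 41 mm above the bench) and a flat steel brake bar between them. Its frame: z up, +y is the rolling direction, towards the port stand; the rails' centre line is x = 0. The plate runs from y = -160 to 440 mm; origin at bench height.
- carriage (a joint): How far the carriage (aluminium plate 170 x 210 mm, top 65 mm above the bench, carrying a stainless vacuum chamber 170 mm across with its top at 250 mm and capped side ports 220 mm wide; 2 to 3.5 kg in all) stands along the rails towards +y, in m (0 to 0.16). Rolls with about 1.2 N of friction when the brake is off; held fast by the brake.
- brake_lever (a joint): Angle of the brake lever in rad: 0 down and level (locked), 0.8 fully up (released, against its stop). Its hinge axis is level, along the base's x. A stiff hinge: it stays where it is left, and takes up to 8 N at the pad to move. The brake bites below about 0.55 rad.
- lever_pad (a point): Centre of the ribbed grey plastic pad at the end of the brake lever: 34 mm wide (along the base's x), 44 mm long, 14 mm thick. It points from the carriage's end towards the base's -y, 110 mm from the hinge; 62 mm above the bench when down, 141 mm when up. It can be pinched from above across its 34 mm, or pressed on from above; nothing stands within 60 mm on either side. The steel arm behind it is 16 mm wide and 8 mm thick.
- lever_hinge (a point): The lever's hinge pin, at the carriage's rear end, 62 mm above the bench on the centre line of the rails; moves with the carriage.
- chamber_face (a point): Centre of the face of the chamber's docking flange (steel disc 75 mm across, looking along the base's +y), 150 mm above the bench and 255 mm ahead of the lever's hinge; moves with the carriage.
- port_stand: Upright aluminium plate 150 x 12 x 217 mm at the far end of the rails; origin in its near (-y) face, at bench height. The port flange (75 mm across, black sealing ring, 150 mm up) stands before it on a threaded neck set by hand: the seal face lies anywhere from 95 to 125 mm in front (-y) of the plate; find it by touch. Its bellows yields 3 N per mm for 14 mm and pushes an unbraked carriage back.
- wash_bottle: Bystander: white wash bottle with a red cap, 62 mm across, 165 mm tall.
- blank_flange: Bystander: steel blank flange, 55 mm disc, 9 mm thick.
- ring_clamp: Bystander: aluminium ring clamp, about 75 mm, 16 mm tall.
- spanner: Bystander: steel open-ended spanner, 160 mm.
- grease_jar: Bystander: amber jar, 52 mm across, 45 mm tall.
- beaker: Bystander: glass beaker, 68 mm across, 85 mm tall.
- centring_ring: Bystander: centring ring, aluminium with a black rubber ring round it, 52 mm across, 9 mm tall.

How it is judged:
By the outcome, as a careful person would: the job done as asked, in the order asked, and still so for the second after the job is handed in, with the robot touching nothing.
It also fails if it takes over 51 s, if anything falls off the work surface, if the arm or the gripper's body presses on something with over 40 N, if the wrist force passes 120 N, or if a joint passes its speed limit or range.

## Working session

There is one attempt and no reset: what is moved stays moved. The work goes in short steps, Python scripts to look and compute and a tool call to move; the robot and the scene stay as the last step left them, time stands still between calls to the robot, and variables do not carry over. Pictures are saved under pics/ and viewed, on a budget of 10 in all, crops included, one or two more only if the job needs it, and the job is handed in when it is done.

Besides the shell and the picture viewer there is one more tool, called after "Emit:" as a command line: name --argument value ..., lists and objects as JSON in quotes. play_rows: Moves the arm, as the interface text tells. Its arguments: {"type":"object","properties":{"moves":{"type":"array"}},"required":["moves"]}

```bash
mkdir -p pics; ls
cat > h.py <<'E'
import numpy as np, cv2
from workcell import bot
def snap(n,f):
    p,d=bot.camera(n); cv2.imwrite(f'pics/{f}.png',p[:,:,::-1]); np.save(f'pics/{f}.npy',d); return p,d
def world(n,u,v,d):
    i=bot.camera_info(n); K=i['K']; T=np.array(i['world_from_camera'])
    u=np.asarray(u,float);v=np.asarray(v,float);d=np.asarray(d,float)
    c=np.stack([(u-K[0][2])/K[0][0]*d,-(v-K[1][2])/K[1][1]*d,-d,np.ones_like(d)],-1)
    return (c@T.T)[...,:3]
E
python3 - <<'E'
from h import *
np.set_printoptions(precision=4,suppress=True)
for n in('top','side'):
    p,d=snap(n,n+'0'); i=bot.camera_info(n); print(n,i)
print(bot.get_obs())
E
```

```text
pics
top {'K': array([[513.7902,   0.    , 285.5824],
       [  0.    , 513.7902, 202.7822],
       [  0.    ,   0.    ,   1.    ]]), 'world_from_camera': array([[ 0.0286,  0.9912, -0.129 ,  0.3934],
       [-0.9996,  0.0291,  0.0026,  0.0784],
       [ 0.0063,  0.1288,  0.9916,  1.2806],
       [ 0.    ,  0.    ,  0.    ,  1.    ]])}
side {'K': array([[401.0086,   0.    , 284.4049],
       [  0.    , 401.0086, 209.5121],
       [  0.    ,   0.    ,   1.    ]]), 'world_from_camera': array([[ 0.7588,  0.6167, -0.2093,  0.3773],
       [-0.6512,  0.7149, -0.2545, -0.1389],
       [-0.0073,  0.3295,  0.9441,  0.9464],
       [ 0.    ,  0.    ,  0.    ,  1.    ]])}
{'clock': 0.1, 'joint_pos': array([-1.265 ,  0.2414,  0.0039,  1.3352,  0.    ,  1.5708]), 'joint_vel': array([-0.0033, -0.0031,  0.0026,  0.0004,  0.001 , -0.0002]), 'tau': array([ -0.0008, -37.3137,  25.3011,   0.0108,  -0.    ,  -0.    ]), 'eef_pos': array([ 0.1503, -0.4762,  0.1919]), 'tool_rot': array([ 0.9883,  0.1523, -0.0001, -0.001 ]), 'ft_force': array([-0.8836,  0.95  ,  0.1244]), 'ft_torque': array([-0.0029, -0.0258,  0.0254]), 'grip_width': 0.08573856049240255}
```

View pics/top0.png

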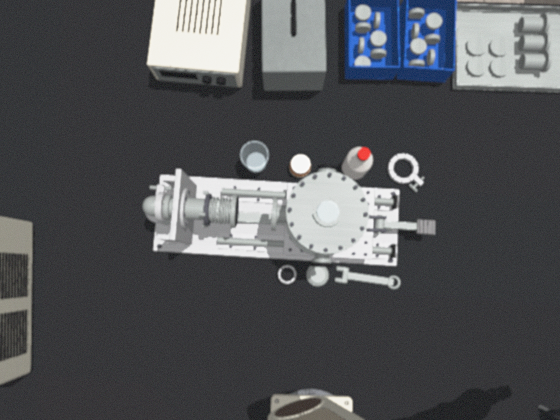

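View pics/side0.png

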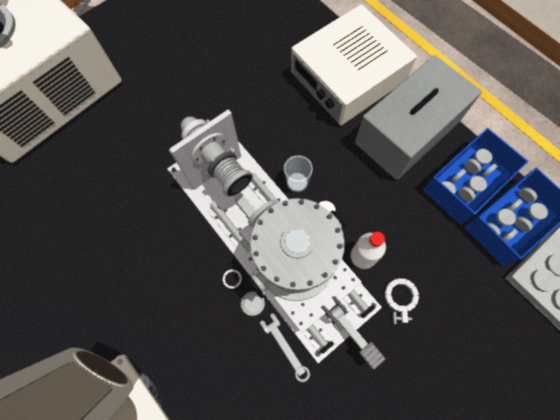

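Top view: carriage chamber at (327,213), lever pad at (427,227), port bellows at (225,210), stand plate at (180,205). In the side view the pad is at (372,355), and bystanders flank the base on both sides. Next I measure with depth.

Run:
```python
from h import *
np.set_printoptions(precision=4,suppress=True)
vv,uu=np.mgrid[:420,:560]
d=np.load('pics/top0.npy'); W=world('top',uu,vv,d); np.save('pics/Wt.npy',W)
ds=np.load('pics/side0.npy'); Ws=world('side',uu,vv,ds)
print('bench',W[350,150],Ws[300,100])
roi=(uu>140)&(uu<412)&(vv>165)&(vv<272)
m=roi&(W[...,2]>.006)&(W[...,2]<.02)
r=cv2.minAreaRect(W[m][:,:2].astype(np.float32)*1000); print('plate',r, cv2.boxPoints(r).tolist())
for v in (222,227,232):
    for u in range(370,446,5): print(u,v,W[v,u])
print('side pad');
for (u,v) in [(372,355),(365,347),(378,360),(350,330),(340,318),(335,312)]: print(u,v,Ws[v,u])
m=(uu>140)&(uu<440)&(vv>165)&(vv<272)&(W[...,2]>.242)&(W[...,2]<.262)
q=W[m]; print('lid',cv2.minEnclosingCircle(q[:,:2].astype(np.float32)*1000),np.median(q[:,2]))
for u in range(165,290,5): print(u,W[208,u])
```

```text
bench [ 0.1906  0.3938 -0.0042] [ 0.1164  0.2285 -0.0034]
plate ((520.6370239257812, 96.28176879882812), (262.9325256347656, 675.2867431640625), 1.7069759368896484) [[379.17138671875, 429.85919189453125], [399.2867736816406, -245.12786865234375], [662.1026611328125, -237.295654296875], [641.9873046875, 437.69140625]]
370 222 [ 0.5118 -0.1273  0.0609]
375 222 [ 0.5116 -0.1383  0.066 ]
380 222 [ 0.5113 -0.149   0.0727]
385 222 [ 0.5122 -0.162   0.0666]
390 222 [ 0.5129 -0.1746  0.0633]
395 222 [ 0.5135 -0.1869  0.0614]
400 222 [ 0.5139 -0.199   0.0608]
405 222 [ 0.5141 -0.2106  0.0622]
410 222 [ 0.5144 -0.2224  0.0626]
415 222 [ 0.5209 -0.2503  0.0005]
420 222 [ 0.5145 -0.2447  0.0685]
425 222 [ 0.5146 -0.2558  0.0712]
430 222 [ 0.5151 -0.2682  0.0692]
435 222 [ 0.5223 -0.3003  0.0009]
440 222 [ 0.5224 -0.3119  0.0039]
445 222 [ 0.5234 -0.3266 -0.0029]
370 227 [ 0.4998 -0.1275  0.0606]
375 227 [ 0.4995 -0.138   0.0684]
380 227 [ 0.4993 -0.1486  0.075 ]
385 227 [ 0.5002 -0.1618  0.068 ]
390 227 [ 0.5009 -0.1743  0.0645]
395 227 [ 0.5014 -0.1866  0.0628]
400 227 [ 0.5017 -0.1985  0.063 ]
[... 1118 characters left out ...]
17969) 0.2439626332718181
165 [0.5184 0.3365 0.1732]
170 [0.5188 0.3258 0.1724]
175 [0.5144 0.3062 0.2137]
180 [0.5169 0.2998 0.1941]
185 [0.5195 0.293  0.1744]
190 [0.5198 0.2822 0.1741]
195 [0.5204 0.2717 0.1721]
200 [0.5204 0.2605 0.1744]
205 [0.5197 0.2482 0.1839]
210 [0.5213 0.2392 0.1723]
215 [0.5205 0.2271 0.1818]
220 [0.5219 0.2175 0.1727]
225 [0.5224 0.2068 0.1713]
230 [0.5209 0.1942 0.1872]
235 [0.5222 0.1844 0.1784]
240 [0.5419 0.1879 0.0131]
245 [0.5423 0.1756 0.0122]
250 [0.5428 0.1632 0.0111]
255 [0.5432 0.1508 0.0111]
260 [0.5437 0.1384 0.0104]
265 [0.5441 0.126  0.0094]
270 [0.544  0.1134 0.0139]
275 [0.5235 0.0979 0.1885]
280 [0.5264 0.0874 0.1667]
285 [0.5272 0.0765 0.1631]
```

Run:
```python
import cv2
a=cv2.imread('pics/top0.png')[165:280,140:450]; cv2.imwrite('pics/c1.png',cv2.resize(a,(800,297),interpolation=cv2.INTER_CUBIC))
```

```text
(no output)
```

View pics/c1.png

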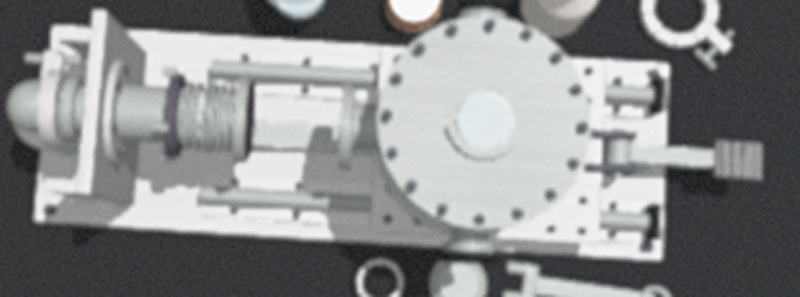

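The crop shows the lever down: pad at crop (740,160), which is about (427,227) in full. The flange face is clear of the bellows by roughly 70 mm. The pad top sits at (0.5025, -0.258, 0.07), matching a lever that is down, and the lid centre at (0.513, -0.009) puts the base's yaw near -0.042 rad.

```bash
cat >> h.py <<'E'
from scipy.spatial.transform import Rotation as R
def plan(p,N,yaw=None,start=None):
    """rows to world p; yaw = world angle of tool y, tool vertical"""
    o=bot.get_obs(); a=np.array(start if start is not None else o['eef_pos']); r0=R.from_quat(o['tool_rot'])
    if yaw is None: rv=np.zeros(3)
    else:
        y=np.array([np.cos(yaw),np.sin(yaw),0]); z=np.array([0,0,-1.]); r1=R.from_matrix(np.stack([np.cross(y,z),y,z],1)); rv=(r0.inv()*r1).as_rotvec()
    for k in range(N):
        r=r0*R.from_rotvec(rv*k/N); s=r.inv().apply((np.array(p)-a)/N)*100
        print(np.round(s,2).tolist(),np.round(rv/N,3).tolist())
E
python3 - <<'E'
from h import *
plan([.5025,-.258,.19],14,-.042)
E
```

```text
[2.87, -0.73, 0.01] [-0.0, -0.0, -0.087]
[2.92, -0.48, 0.01] [-0.0, -0.0, -0.087]
[2.95, -0.22, 0.01] [-0.0, -0.0, -0.087]
[2.96, 0.04, 0.01] [-0.0, -0.0, -0.087]
[2.94, 0.3, 0.01] [-0.0, -0.0, -0.087]
[2.91, 0.55, 0.01] [-0.0, -0.0, -0.087]
[2.85, 0.8, 0.01] [-0.0, -0.0, -0.087]
[2.77, 1.05, 0.01] [-0.0, -0.0, -0.087]
[2.66, 1.29, 0.01] [-0.0, -0.0, -0.087]
[2.54, 1.51, 0.01] [-0.0, -0.0, -0.087]
[2.4, 1.73, 0.01] [-0.0, -0.0, -0.087]
[2.24, 1.93, 0.01] [-0.0, -0.0, -0.087]
[2.06, 2.12, 0.01] [-0.0, -0.0, -0.087]
[1.87, 2.29, 0.01] [-0.0, -0.0, -0.087]
```

Emit:
play_rows --moves '[[1,[2.87,-0.73,0],[0,0,-0.087]],[1,[2.92,-0.48,0],[0,0,-0.087]],[1,[2.95,-0.22,0],[0,0,-0.087]],[1,[2.96,0.04,0],[0,0,-0.087]],[1,[2.94,0.3,0],[0,0,-0.087]],[1,[2.91,0.55,0],[0,0,-0.087]],[1,[2.85,0.8,0],[0,0,-0.087]],[1,[2.77,1.05,0],[0,0,-0.087]],[1,[2.66,1.29,0],[0,0,-0.087]],[1,[2.54,1.51,0],[0,0,-0.087]],[1,[2.4,1.73,0],[0,0,-0.087]],[1,[2.24,1.93,0],[0,0,-0.087]]]'

```text
clock: 1.1
eef_pos: [0.4535, -0.2891, 0.1922]
tool_rot: [0.779, 0.627, -0.0, -0.0]
ft_force: [1.2, 0.3, -0.4]
grip_width: 0.0858
```

Emit:
play_rows --moves '[[1,[2.06,2.12,0],[0,0,-0.087]],[1,[1.87,2.29,0],[0,0,-0.087]],[1,[0,0,0],[0,0,0]],[1,[0,0,0],[0,0,0]]]'

```text
clock: 1.43
eef_pos: [0.5036, -0.2582, 0.1917]
tool_rot: [0.723, 0.691, -0.0, -0.001]
ft_force: [-0.6, 0.1, -0.3]
grip_width: 0.0854
```

Run:
```python
from h import *
np.set_printoptions(precision=4,suppress=True)
o=bot.get_obs(); print(o['clock'],o['eef_pos'],o['tool_rot'],o['ft_force']); plan([.5025,-.258,.04],8,-.042)
```

```text
1.4333 [ 0.5036 -0.2582  0.1917] [ 0.7228  0.6911 -0.0004 -0.0008] [-0.5797  0.0915 -0.2946]
[0.0, -0.01, 1.9] [-0.0, -0.0, -0.0]
[0.0, -0.01, 1.9] [-0.0, -0.0, -0.0]
[0.0, -0.01, 1.9] [-0.0, -0.0, -0.0]
[0.0, -0.01, 1.9] [-0.0, -0.0, -0.0]
[0.0, -0.01, 1.9] [-0.0, -0.0, -0.0]
[0.0, -0.01, 1.9] [-0.0, -0.0, -0.0]
[0.0, -0.01, 1.9] [-0.0, -0.0, -0.0]
[0.0, -0.01, 1.9] [-0.0, -0.0, -0.0]
```

Emit:
play_rows --moves '[[1,[0,0,1.9],[0,0,0]],[1,[0,0,1.9],[0,0,0]],[1,[0,0,1.9],[0,0,0]],[1,[0,-0.1,1.9],[0,0,0]],[1,[0,0,1.9],[0,0,0]],[1,[0,0,1.9],[0,0,0]],[1,[0,0,1.9],[0,0,0]],[1,[0,0,1.9],[0,0,0]],[1,[0,0,0],[0,0,0]],[1,[0,0,0],[0,0,0]]]'

```text
clock: 2.27
eef_pos: [0.5, -0.2594, 0.0398]
tool_rot: [0.724, 0.69, -0.001, -0.002]
ft_force: [-0.3, 0.5, 0.9]
grip_width: 0.0853
```

Run:
```python
from h import *
p,d=snap('top','top1'); q,e=snap('side','side1')
a=p[190:270,370:470]; b=q[300:400,310:410]
cv2.imwrite('pics/c2.png',np.hstack([cv2.resize(a,(400,320),interpolation=3),cv2.resize(b,(400,400),interpolation=3)[:320]])[:,:,::-1])
```

```text
(no output)
```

View pics/c2.png

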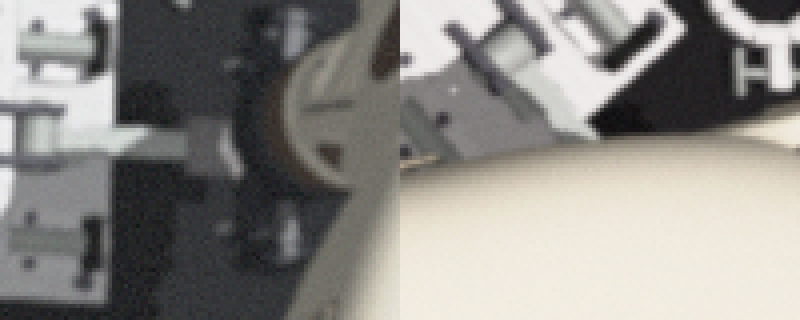

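Top crop: the open fingers straddle the pad (pad at crop (210,148), fingers around (265,60) and (265,240)). I'll close now.

Emit:
play_rows --moves '[[1,[0,0.2,0],[0,0,0]],[-1,[0,0,0],[0,0,0]],[-1,[0,0,0],[0,0,0]],[-1,[0,0,0],[0,0,0]],[-1,[0,0,0],[0,0,0]],[-1,[0,0,0],[0,0,0]],[-1,[0,0,0],[0,0,0]],[-1,[0,0,0],[0,0,0]]]'

```text
clock: 3.03
eef_pos: [0.504, -0.2594, 0.0407]
tool_rot: [0.724, 0.69, -0.0, -0.0]
ft_force: [0.7, -0.1, 0.4]
grip_width: 0.0005
```

Run:
```python
from h import *
np.set_printoptions(precision=4,suppress=True)
o=bot.get_obs(); print(o)
p,d=snap('top','top2'); W=world('top',*np.meshgrid(np.arange(560),np.arange(420)),d)
for u in range(400,450,3): print(u,W[227,u],W[219,u])
a=p[190:270,370:470]
cv2.imwrite('pics/c3.png',cv2.resize(a,(700,560),interpolation=3)[:,:,::-1])
```

```text
{'clock': 3.0333, 'joint_pos': array([-0.4753,  0.4785, -0.0618,  1.0307, -0.0001,  1.1425]), 'joint_vel': array([ 0.0016,  0.0019,  0.0009, -0.0004,  0.0003, -0.0002]), 'tau': array([  0.0033, -45.5821,  22.469 ,   0.0027,   0.    ,   0.    ]), 'eef_pos': array([ 0.504 , -0.2594,  0.0407]), 'tool_rot': array([ 0.7235,  0.6903, -0.0001, -0.0001]), 'ft_force': array([ 0.6671, -0.1311,  0.4028]), 'ft_torque': array([-0.0121,  0.0156,  0.0103]), 'grip_width': 0.0004658932745198504}
400 [ 0.5012 -0.1971  0.0689] [ 0.5279 -0.2138 -0.0044]
403 [ 0.502  -0.2059  0.0617] [ 0.5279 -0.2209 -0.0024]
406 [ 0.5018 -0.2118  0.0668] [ 0.5275 -0.2271  0.0032]
409 [ 0.5022 -0.2196  0.0643] [ 0.5283 -0.236  -0.0026]
412 [ 0.5022 -0.226   0.0672] [ 0.5286 -0.2437 -0.003 ]
415 [ 0.5024 -0.2332  0.0669] [ 0.5289 -0.2513 -0.0035]
418 [ 0.5022 -0.2391  0.0717] [ 0.5218 -0.2407  0.0656]
421 [ 0.5027 -0.2472  0.0676] [ 0.522  -0.2479  0.0654]
424 [ 0.5006 -0.2473  0.0935] [ 0.5223 -0.2552  0.0649]
427 [ 0.498  -0.2457  0.1241] [ 0.5071 -0.2216  0.2103]
430 [ 0.4897 -0.2254  0.2187] [ 0.5046 -0.2209  0.2349]
433 [ 0.4878 -0.2251  0.2409] [ 0.5032 -0.2226  0.2501]
436 [ 0.4871 -0.2282  0.251 ] [0.3934 0.0784 1.2806]
439 [ 0.4859 -0.2298  0.2657] [ 0.4994 -0.2228  0.2892]
442 [ 0.484  -0.2286  0.2887] [ 0.4978 -0.2237  0.3054]
445 [ 0.483  -0.2305  0.3012] [ 0.489  -0.2029  0.3892]
448 [ 0.4826 -0.2341  0.308 ] [ 0.4881 -0.2051  0.3987]
```

View pics/c3.png

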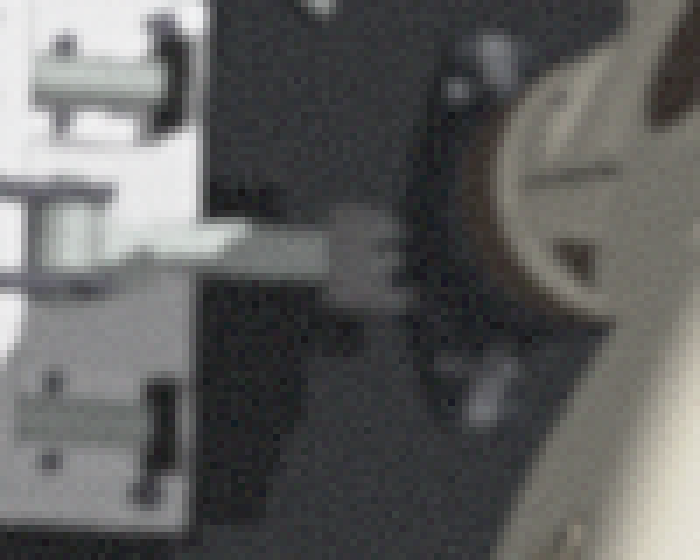

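Run:
```python
from h import *
q,e=snap('side','side2'); a=cv2.imread('pics/top1.png')[180:280,380:500]; b=cv2.imread('pics/top2.png')[180:280,380:500]
c=q[290:420,290:446][:,:,::-1]
g=lambda im:np.clip(255*(im/255.)**.5,0,255).astype(np.uint8)
cv2.imwrite('pics/c4.png',g(np.vstack([np.hstack([cv2.resize(x,(400,333),interpolation=3) for x in(a,b)]),np.hstack([cv2.resize(c,(320,266),interpolation=3),np.zeros((266,480,3),np.uint8)])])))
W1=world('top',*np.meshgrid(np.arange(560),np.arange(420)),np.load('pics/top1.npy'))
W2=world('top',*np.meshgrid(np.arange(560),np.arange(420)),np.load('pics/top2.npy'))
for v in (196,200,204,227,240,244,248):
  for u in (427,431,435,439): print(u,v,W1[v,u].round(3),W2[v,u].round(3))
```

```text
427 196 [0.393 0.078 1.281] [ 0.588 -0.281 -0.   ]
431 196 [ 0.567 -0.25   0.141] [ 0.589 -0.293 -0.007]
435 196 [ 0.562 -0.25   0.172] [ 0.562 -0.25   0.172]
439 196 [ 0.56  -0.253  0.19 ] [ 0.562 -0.258  0.174]
427 200 [ 0.578 -0.281 -0.001] [ 0.578 -0.281 -0.002]
431 200 [ 0.558 -0.25   0.141] [ 0.578 -0.292 -0.004]
435 200 [ 0.557 -0.259  0.144] [ 0.554 -0.251  0.168]
439 200 [ 0.553 -0.258  0.174] [ 0.552 -0.256  0.181]
427 204 [ 0.567 -0.28   0.002] [ 0.567 -0.281  0.001]
431 204 [ 0.548 -0.25   0.143] [ 0.548 -0.249  0.146]
435 204 [ 0.549 -0.261  0.136] [ 0.546 -0.253  0.161]
439 204 [ 0.542 -0.253  0.191] [ 0.534 -0.235  0.25 ]
427 227 [ 0.503 -0.261  0.07 ] [ 0.498 -0.246  0.124]
431 227 [ 0.489 -0.225  0.228] [ 0.489 -0.226  0.223]
435 227 [ 0.487 -0.226  0.251] [ 0.487 -0.227  0.248]
439 227 [ 0.485 -0.228  0.272] [ 0.486 -0.23   0.266]
427 240 [ 0.477 -0.281 -0.002] [ 0.477 -0.281 -0.005]
431 240 [ 0.467 -0.244  0.16 ] [ 0.467 -0.246  0.154]
435 240 [ 0.467 -0.254  0.155] [ 0.467 -0.253  0.159]
439 240 [ 0.465 -0.251  0.194] [ 0.465 -0.253  0.188]
427 244 [ 0.46  -0.245  0.125] [ 0.467 -0.281 -0.002]
431 244 [ 0.458 -0.246  0.153] [ 0.458 -0.245  0.157]
435 244 [ 0.467 -0.3    0.001] [ 0.458 -0.251  0.165]
439 244 [ 0.457 -0.252  0.192] [ 0.457 -0.257  0.175]
427 248 [ 0.451 -0.249  0.111] [ 0.457 -0.279  0.003]
431 248 [ 0.45  -0.25   0.138] [ 0.449 -0.245  0.156]
435 248 [0.393 0.078 1.281] [ 0.449 -0.249  0.173]
439 248 [ 0.448 -0.252  0.192] [ 0.449 -0.259  0.169]
```

View pics/c4.png

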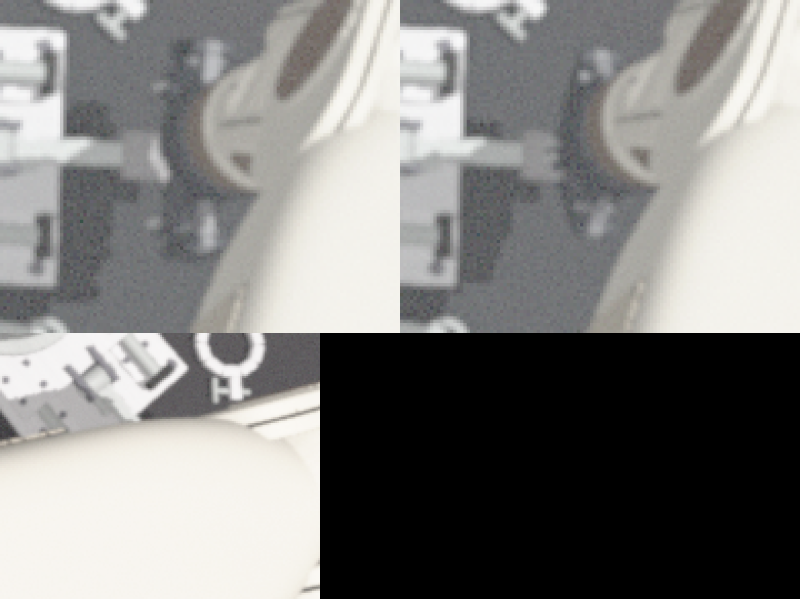

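The depth shows the fingers overlapping the pad in y, yet the width reads about 0. A small, slow lift will show from the force whether the pad is held.

Emit:
play_rows --moves '[[-1,[0,0,-0.2],[0,0,0]],[-1,[0,0,-0.2],[0,0,0]],[-1,[0,0,-0.2],[0,0,0]],[-1,[0,0,-0.2],[0,0,0]],[-1,[0,0,0],[0,0,0]]]'

```text
clock: 3.55
eef_pos: [0.5045, -0.2597, 0.0494]
tool_rot: [0.724, 0.69, 0.0, 0.001]
ft_force: [-0.7, 0.3, 0.4]
grip_width: -0.0002
```

Run:
```python
from h import *
np.set_printoptions(precision=4,suppress=True)
p,d=snap('top','top3'); W=world('top',*np.meshgrid(np.arange(560),np.arange(420)),d)
o=bot.get_obs(); print(o['ft_force'],o['ft_torque'],o['eef_pos'],o['grip_width'])
for v in (220,224,227,230,233):
  for u in range(394,428,4): print(u,v,W[v,u].round(3),end=';')
  print()
```

```text
[0.4009 0.0374 0.425 ] [-0.014  -0.0054 -0.0012] [ 0.5044 -0.2596  0.0492] 5.081650957263082e-05
394 220 [ 0.524 -0.196  0.009];398 220 [ 0.525 -0.209 -0.007];402 220 [ 0.525 -0.218 -0.001];406 220 [ 0.525 -0.227  0.002];410 220 [ 0.526 -0.238  0.001];414 220 [ 0.526 -0.248  0.001];418 220 [ 0.519 -0.241  0.066];422 220 [ 0.519 -0.25   0.067];426 220 [ 0.52  -0.259  0.068];
394 224 [ 0.508 -0.183  0.069];398 224 [ 0.509 -0.193  0.065];402 224 [ 0.509 -0.202  0.066];406 224 [ 0.509 -0.212  0.067];410 224 [ 0.509 -0.221  0.067];414 224 [ 0.509 -0.23   0.069];418 224 [ 0.509 -0.239  0.071];422 224 [ 0.51  -0.25   0.066];426 224 [ 0.507 -0.249  0.103];
394 227 [ 0.501 -0.184  0.064];398 227 [ 0.501 -0.193  0.066];402 227 [ 0.502 -0.203  0.063];406 227 [ 0.502 -0.213  0.063];410 227 [ 0.502 -0.221  0.067];414 227 [ 0.503 -0.232  0.064];418 227 [ 0.503 -0.24   0.067];422 227 [ 0.502 -0.249  0.072];426 227 [ 0.5  -0.25  0.1 ];
394 230 [ 0.499 -0.196  0.009];398 230 [ 0.5   -0.208  0.001];402 230 [ 0.5   -0.219 -0.004];406 230 [ 0.5   -0.228 -0.001];410 230 [ 0.501 -0.238 -0.002];414 230 [ 0.501 -0.248 -0.001];418 230 [ 0.495 -0.24   0.069];422 230 [ 0.496 -0.251  0.062];426 230 [ 0.496 -0.26   0.065];
394 233 [ 0.491 -0.195  0.013];398 233 [ 0.492 -0.208 -0.002];402 233 [ 0.492 -0.217  0.003];406 233 [ 0.493 -0.228 -0.001];410 233 [ 0.493 -0.237  0.003];414 233 [ 0.493 -0.248  0.   ];418 233 [ 0.489 -0.242  0.061];422 233 [ 0.489 -0.25   0.067];426 233 [ 0.489 -0.26   0.066];
```

Run:
```python
from h import *
for f in('top2','top3'):
  W=world('top',*np.meshgrid(np.arange(560),np.arange(420)),np.load(f'pics/{f}.npy'))
  for v in range(216,235,1): print(v,[ (int(1000*W[v,u,0]),int(1000*W[v,u,1]),int(1000*W[v,u,2])) for u in range(420,429)])
```

```text
216 [(536, -263, 0), (536, -266, -2), (537, -269, -3), (537, -271, -3), (536, -273, -1), (537, -276, -3), (536, -277, 3), (537, -280, -1), (512, -221, 219)]
217 [(533, -261, 5), (533, -265, 1), (534, -268, -1), (534, -270, 0), (534, -274, -4), (534, -276, -2), (534, -279, -4), (534, -280, 0), (510, -221, 218)]
218 [(531, -262, 0), (531, -264, 2), (531, -268, 0), (531, -270, 1), (532, -274, -3), (531, -275, -1), (532, -278, -2), (509, -221, 210), (508, -222, 216)]
219 [(522, -246, 63), (522, -247, 65), (521, -249, 68), (522, -253, 63), (522, -255, 64), (529, -276, -1), (519, -252, 90), (507, -221, 210), (506, -221, 217)]
220 [(519, -244, 67), (519, -247, 66), (519, -248, 70), (519, -252, 67), (519, -254, 67), (519, -256, 69), (517, -252, 93), (504, -221, 210), (504, -222, 215)]
221 [(516, -244, 69), (517, -247, 65), (516, -248, 70), (516, -251, 69), (517, -254, 68), (517, -257, 66), (513, -248, 107), (502, -221, 209), (502, -221, 217)]
222 [(514, -243, 71), (514, -247, 67), (514, -250, 65), (514, -251, 69), (512, -248, 89), (511, -248, 97), (510, -247, 108), (510, -248, 114), (500, -2
[... 4249 characters left out ...]
(495, -256, 67), (496, -259, 64), (493, -251, 102), (493, -254, 101)]
231 [(493, -244, 68), (493, -247, 68), (493, -249, 66), (493, -251, 69), (493, -254, 65), (493, -256, 68), (493, -257, 71), (493, -261, 66), (493, -263, 66)]
232 [(490, -244, 69), (490, -246, 70), (491, -249, 65), (490, -251, 70), (491, -254, 67), (491, -256, 67), (491, -258, 68), (491, -261, 67), (491, -264, 65)]
233 [(488, -245, 64), (393, 78, 1280), (488, -249, 67), (488, -250, 71), (488, -254, 67), (489, -258, 62), (489, -259, 65), (489, -262, 65), (488, -263, 69)]
234 [(490, -261, 3), (491, -266, -2), (491, -269, -5), (491, -270, -1), (491, -273, -3), (491, -274, 2), (491, -278, -1), (491, -280, -1), (481, -243, 137)]
```

Top depth (top3) puts the shut fingertips near z≈0.09 while the TCP reads 0.049. So the fingers closed above the pad, and the real tips seem about 40 mm behind the reported TCP. I'll check this by gently touching the pad from above with shut fingers.

Emit:
play_rows --moves '[[-1,[0,0,0.5],[0,0,0]],[-1,[0,0,0.5],[0,0,0]],[-1,[0,0,0.2],[0,0,0]],[-1,[0,0,0.1],[0,0,0]],[-1,[0,0,0],[0,0,0]]]'

```text
clock: 4.02
eef_pos: [0.5036, -0.2592, 0.035]
tool_rot: [0.724, 0.69, -0.0, -0.001]
ft_force: [-0.4, 0.4, 0.2]
grip_width: 0.0002
```

Emit:
play_rows --moves '[[-1,[0,0,0.15],[0,0,0]],[-1,[0,0,0.15],[0,0,0]],[-1,[0,0,0],[0,0,0]]]'

```text
clock: 4.27
eef_pos: [0.5039, -0.2594, 0.0325]
tool_rot: [0.724, 0.69, -0.0, -0.0]
ft_force: [-0.4, 1.2, -0.6]
grip_width: 0.0001
```

Emit:
play_rows --moves '[[-1,[0,0,0.15],[0,0,0]],[-1,[0,0,0.15],[0,0,0]],[-1,[0,0,0],[0,0,0]]]'

```text
clock: 4.52
eef_pos: [0.5043, -0.2596, 0.0305]
tool_rot: [0.724, 0.69, 0.0, 0.0]
ft_force: [-1.6, 0.3, 4.0]
grip_width: -0.0002
```

Contact came at a reading of 0.031 with the pad top at 0.069, so the tips really are about 38 mm short of the reported TCP. I'll raise, open, go down to a reading of about 0.003 and grip.

Emit:
play_rows --moves '[[-1,[0,0,-1.5],[0,0,0]],[1,[0,0,-1.0],[0,0,0]],[1,[0,0,0],[0,0,0]],[1,[0,0,0],[0,0,0]],[1,[0,0,0],[0,0,0]],[1,[0,0,0],[0,0,0]],[1,[0,0,0],[0,0,0]],[1,[0,0,1.3],[0,0,0]],[1,[0,0,1.3],[0,0,0]],[1,[0,0,1.3],[0,0,0]],[1,[0,0,1.3],[0,0,0]],[1,[0,0,0],[0,0,0]]]'

```text
clock: 5.52
eef_pos: [0.5016, -0.2582, -0.0004]
tool_rot: [0.724, 0.69, -0.001, -0.003]
ft_force: [-1.2, -0.1, -0.8]
grip_width: 0.0853
```

Emit:
play_rows --moves '[[-1,[0,0,0],[0,0,0]],[-1,[0,0,0],[0,0,0]],[-1,[0,0,0],[0,0,0]],[-1,[0,0,0],[0,0,0]],[-1,[0,0,0],[0,0,0]],[-1,[0,0,0],[0,0,0]]]'

```text
clock: 6.02
eef_pos: [0.5031, -0.2598, 0.004]
tool_rot: [0.723, 0.69, -0.001, -0.0]
ft_force: [-4.7, 1.3, 5.8]
grip_width: 0.0328
```

Gripped, width 33 mm. I'll lift along the 110 mm arc in two halves, checking forces.

Emit:
play_rows --moves '[[-1,[0.04,0,-0.88],[0,0,0]],[-1,[0.1,0,-0.87],[0,0,0]],[-1,[0.18,0,-0.86],[0,0,0]],[-1,[0.24,0,-0.85],[0,0,0]],[-1,[0.31,0,-0.82],[0,0,0]],[-1,[0,0,0],[0,0,0]]]'

```text
clock: 6.52
eef_pos: [0.5034, -0.2497, 0.0468]
tool_rot: [0.723, 0.691, -0.0, -0.001]
ft_force: [-5.5, 2.0, -1.7]
grip_width: 0.0329
```

Emit:
play_rows --moves '[[-1,[0.38,0,-0.8],[0,0,0]],[-1,[0.44,0,-0.76],[0,0,0]],[-1,[0.5,0,-0.73],[0,0,0]],[-1,[0.55,0,-0.68],[0,0,0]],[-1,[0.6,0,-0.64],[0,0,0]],[-1,[0,0,0],[0,0,0]]]'

```text
clock: 7.02
eef_pos: [0.5043, -0.224, 0.0823]
tool_rot: [0.723, 0.691, -0.0, -0.002]
ft_force: [-6.4, 1.3, -5.8]
grip_width: 0.0332
```

Run:
```python
from h import *
p,d=snap('top','top4')
a=p[180:260,360:480]
g=lambda im:np.clip(255*(im/255.)**.6,0,255).astype(np.uint8)
cv2.imwrite('pics/c5.png',g(cv2.resize(a,(720,480),interpolation=3)[:,:,::-1]))
W=world('top',*np.meshgrid(np.arange(560),np.arange(420)),d)
for v in (223,226,229): print([(int(1000*W[v,u,0]),int(1000*W[v,u,1]),int(1000*W[v,u,2])) for u in range(374,430,3)])
```

```text
[(509, -136, 60), (508, -142, 71), (508, -148, 73), (509, -156, 72), (508, -161, 78), (508, -168, 82), (507, -173, 91), (508, -180, 92), (506, -184, 105), (506, -190, 108), (506, -196, 113), (506, -202, 114), (505, -207, 124), (505, -212, 130), (505, -217, 137), (492, -190, 264), (490, -189, 289), (490, -194, 292), (488, -194, 312)]
[(502, -136, 62), (501, -141, 72), (502, -149, 70), (502, -156, 72), (502, -163, 73), (501, -167, 84), (500, -173, 92), (500, -179, 97), (500, -185, 97), (499, -190, 108), (499, -195, 114), (499, -201, 118), (499, -206, 125), (498, -211, 132), (498, -217, 135), (487, -191, 259), (486, -193, 273), (484, -194, 291), (484, -200, 293)]
[(494, -134, 73), (494, -141, 75), (494, -148, 74), (494, -156, 72), (498, -172, 28), (499, -179, 28), (500, -189, 14), (500, -197, 14), (502, -208, -1), (502, -215, -2), (502, -222, 2), (502, -229, 3), (503, -238, 0), (491, -211, 133), (490, -212, 155), (486, -206, 203), (480, -196, 265), (479, -197, 281), (478, -199, 294)]
```

View pics/c5.png

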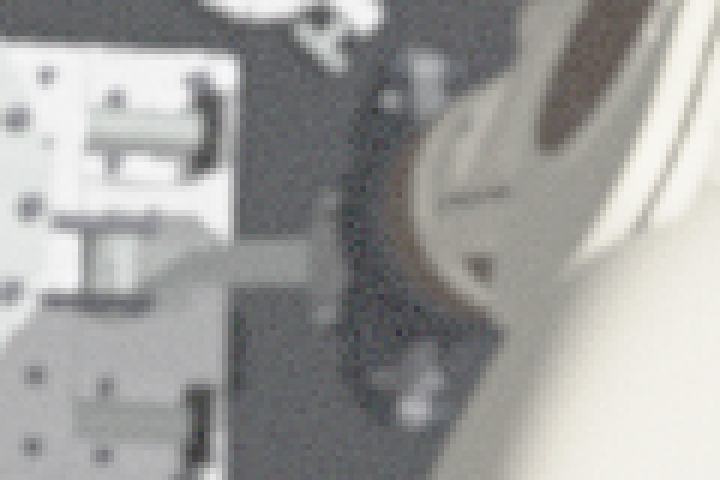

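The lever is up: in the crop its arm rises from the hinge at (120,260) to the pad at (325,260), a slope of about 0.8 rad by depth. Next I seat it on its stop and start rolling gently.

Emit:
play_rows --moves '[[-1,[0.1,-0.1,-0.15],[0,0,0]],[-1,[0.2,-0.05,0],[0,0,0]],[-1,[0.3,0,0],[0,0,0]],[-1,[0.4,0,0],[0,0,0]],[-1,[0.4,0,0],[0,0,0]],[-1,[0.4,0,0],[0,0,0]],[-1,[0,0,0],[0,0,0]]]'

```text
clock: 7.65
eef_pos: [0.5049, -0.2061, 0.0833]
tool_rot: [0.723, 0.691, 0.001, -0.001]
ft_force: [-3.4, 2.8, -10.2]
grip_width: 0.0328
```

```bash
cat >> h.py <<'E'
def lid(f):
    p,d=snap('top',f); W=world('top',*np.meshgrid(np.arange(560),np.arange(420)),d)
    q=W[165:290,150:420].reshape(-1,3); q=q[(q[:,2]>.234)&(q[:,2]<.256)&(q[:,0]<.62)&(q[:,0]>.41)&(q[:,1]>-.09-.0)]
    print('lid',cv2.minEnclosingCircle(q[:,:2].astype(np.float32)*1000)); return p,W
E
python3 - <<'E'
from h import *
np.set_printoptions(precision=3,suppress=True)
p,W=lid('top5')
for i in range(5):
    o=bot.get_obs(); print(o['clock'],o['ft_force'],o['eef_pos']); bot.camera('top')
E
```

```text
lid ((514.2098999023438, 8.214999198913574), 85.07054138183594)
7.7 [-3.194  1.886 -9.373] [ 0.505 -0.207  0.083]
7.75 [ -3.14    0.444 -10.574] [ 0.505 -0.207  0.083]
7.8 [-3.446  2.032 -9.599] [ 0.505 -0.207  0.083]
7.85 [-3.295  0.236 -8.761] [ 0.505 -0.208  0.083]
7.9 [-3.193  2.272 -9.214] [ 0.505 -0.208  0.083]
```

Emit:
play_rows --moves '[[-1,[0.3,-0.05,0.05],[0,0,0]],[-1,[0.5,0,0],[0,0,0]],[-1,[0.5,0,0],[0,0,0]],[-1,[0.5,0,0],[0,0,0]],[-1,[0.5,0,0],[0,0,0]],[-1,[0.5,0,0],[0,0,0]],[-1,[0.5,0,0],[0,0,0]],[-1,[0.4,0,0],[0,0,0]],[-1,[0.2,0,0],[0,0,0]],[-1,[0,0,0],[0,0,0]]]'

```text
clock: 8.78
eef_pos: [0.5062, -0.1675, 0.0832]
tool_rot: [0.723, 0.691, 0.001, -0.0]
ft_force: [-4.7, 2.0, -3.5]
grip_width: 0.0327
```

```bash
cat >> h.py <<'E'
def ft(n=6):
    f=[];e=[]
    for i in range(n):
        o=bot.get_obs(); f.append(o['ft_force']); e.append(o['eef_pos']); bot.camera('side')
    print(round(o['clock'],2),'F',np.mean(f,0).round(2),'pos',np.mean(e,0).round(4),'w',round(o['grip_width'],4))
E
python3 - <<'E'
from h import *
p,W=lid('top6')
ft()
for u in range(215,262,2): print(u,W[[200,205,208,211,216],u].round(3).tolist())
cv2.imwrite('pics/c6.png',cv2.resize(p[180:245,190:310],(720,390),interpolation=3)[:,:,::-1])
E
```

```text
lid ((515.3274536132812, 47.0619010925293), 85.12068939208984)
9.08 F [-5.11  1.65 -2.8 ] pos [ 0.5062 -0.1677  0.0831] w 0.0325
215 [[0.541, 0.231, 0.162], [0.527, 0.228, 0.18], [0.521, 0.227, 0.181], [0.515, 0.227, 0.177], [0.504, 0.228, 0.17]]
217 [[0.54, 0.226, 0.165], [0.528, 0.224, 0.175], [0.521, 0.224, 0.175], [0.515, 0.223, 0.174], [0.505, 0.224, 0.166]]
219 [[0.539, 0.22, 0.174], [0.527, 0.219, 0.181], [0.522, 0.219, 0.175], [0.515, 0.219, 0.174], [0.505, 0.219, 0.17]]
221 [[0.54, 0.217, 0.166], [0.528, 0.215, 0.178], [0.521, 0.214, 0.18], [0.515, 0.214, 0.177], [0.505, 0.215, 0.172]]
223 [[0.541, 0.213, 0.164], [0.528, 0.211, 0.177], [0.522, 0.211, 0.172], [0.515, 0.21, 0.174], [0.505, 0.21, 0.172]]
225 [[0.54, 0.208, 0.171], [0.529, 0.207, 0.173], [0.522, 0.207, 0.172], [0.516, 0.206, 0.174], [0.505, 0.206, 0.167]]
227 [[0.542, 0.205, 0.16], [0.528, 0.202, 0.178], [0.522, 0.202, 0.177], [0.515, 0.202, 0.177], [0.505, 0.201, 0.176]]
229 [[0.54, 0.199, 0.171], [0.529, 0.198, 0.172], [0.522, 0.198, 0.173], [0.516, 0.197, 0.176], [0.505, 0.198, 0.169]]
231 [[0.538, 0.193, 0.1
[... 1169 characters left out ...]
.542, 0.151, 0.166], [0.532, 0.151, 0.164], [0.525, 0.151, 0.167], [0.518, 0.151, 0.163], [0.507, 0.15, 0.166]]
253 [[0.562, 0.156, 0.019], [0.531, 0.147, 0.166], [0.525, 0.146, 0.168], [0.518, 0.146, 0.17], [0.508, 0.146, 0.163]]
255 [[0.563, 0.151, 0.016], [0.532, 0.142, 0.161], [0.525, 0.142, 0.169], [0.518, 0.142, 0.169], [0.507, 0.141, 0.167]]
257 [[0.562, 0.146, 0.023], [0.532, 0.138, 0.16], [0.525, 0.137, 0.168], [0.518, 0.137, 0.169], [0.507, 0.137, 0.168]]
259 [[0.562, 0.141, 0.023], [0.522, 0.13, 0.244], [0.516, 0.129, 0.242], [0.51, 0.129, 0.241], [0.5, 0.129, 0.238]]
261 [[0.533, 0.126, 0.24], [0.522, 0.125, 0.247], [0.515, 0.125, 0.25], [0.51, 0.125, 0.242], [0.5, 0.125, 0.245]]
```

View pics/c6.png

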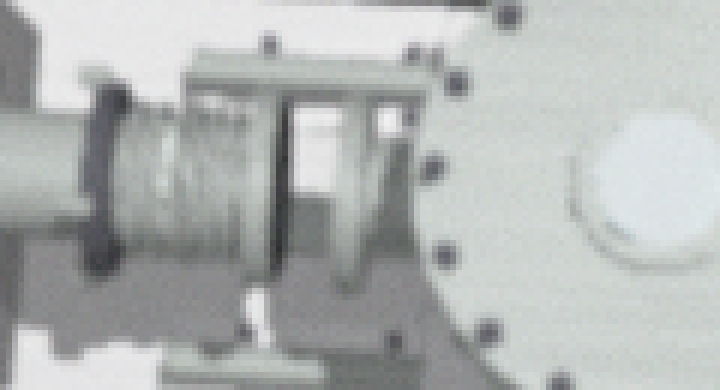

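The crop shows the chamber flange face at crop x≈330 and the sealing ring at x≈290. By depth that is a gap of about 19 mm. I'll approach slowly.

Emit:
play_rows --moves '[[-1,[0.3,-0.1,0],[0,0,0]],[-1,[0.3,0,0],[0,0,0]],[-1,[0.3,0,0],[0,0,0]],[-1,[0.3,0,0],[0,0,0]],[-1,[0.2,0,0],[0,0,0]],[-1,[0.1,0,0],[0,0,0]],[-1,[0.05,0,0],[0,0,0]],[-1,[0.05,0,0],[0,0,0]]]'

```text
clock: 9.8
eef_pos: [0.5067, -0.1532, 0.0831]
tool_rot: [0.723, 0.69, 0.0, 0.001]
ft_force: [-1.7, -2.1, -1.3]
grip_width: 0.0328
```

```bash
python3 -c "
from h import *
ft(4)"
```

```text
9.95 F [-1.55 -0.94 -0.72] pos [ 0.5067 -0.1531  0.0831] w 0.0332
```

Emit:
play_rows --moves '[[-1,[0.05,0,0],[0,0,0]],[-1,[0.05,0,0],[0,0,0]],[-1,[0.05,0,0],[0,0,0]],[-1,[0.05,0,0],[0,0,0]]]'

```text
clock: 10.33
eef_pos: [0.5068, -0.1512, 0.083]
tool_rot: [0.724, 0.69, 0.0, 0.001]
ft_force: [-0.8, -1.4, 0.7]
grip_width: 0.0329
```

```bash
python3 -c "
from h import *
ft(4)"
```

```text
10.48 F [-0.13 -1.21  1.02] pos [ 0.5068 -0.151   0.083 ] w 0.033
```

Emit:
play_rows --moves '[[-1,[0.05,0,0],[0,0,0]],[-1,[0.05,0,0],[0,0,0]],[-1,[0.05,0,0],[0,0,0]],[-1,[0.05,0,0],[0,0,0]]]'

```text
clock: 10.87
eef_pos: [0.5067, -0.1491, 0.0828]
tool_rot: [0.724, 0.69, 0.0, 0.0]
ft_force: [0.7, -1.5, 2.5]
grip_width: 0.0328
```

```bash
python3 -c "
from h import *
ft(4)"
```

```text
11.02 F [ 1.41 -1.19  2.12] pos [ 0.5068 -0.1489  0.0828] w 0.0329
```

Emit:
play_rows --moves '[[-1,[0.05,0,0],[0,0,0]],[-1,[0.05,0,0],[0,0,0]],[-1,[0,0,0],[0,0,0]]]'

```text
clock: 11.32
eef_pos: [0.5068, -0.1479, 0.0828]
tool_rot: [0.723, 0.69, 0.0, 0.0]
ft_force: [2.2, -0.9, 2.7]
grip_width: 0.0328
```

```bash
python3 -c "
from h import *
ft(4)"
```

```text
11.47 F [ 2.92 -0.86  2.  ] pos [ 0.5068 -0.1479  0.0828] w 0.0329
```

Emit:
play_rows --moves '[[-1,[0.05,0,0],[0,0,0]],[-1,[0.05,0,0],[0,0,0]],[-1,[0,0,0],[0,0,0]]]'

```text
clock: 11.77
eef_pos: [0.5068, -0.147, 0.0828]
tool_rot: [0.724, 0.69, 0.0, 0.0]
ft_force: [4.6, -1.4, 1.8]
grip_width: 0.033
```

```bash
python3 -c "
from h import *
ft(4)"
```

```text
11.92 F [ 3.92 -1.14  2.26] pos [ 0.5068 -0.147   0.0828] w 0.0328
```

Emit:
play_rows --moves '[[-1,[0.05,0,0],[0,0,0]],[-1,[0.05,0,0],[0,0,0]],[-1,[0,0,0],[0,0,0]]]'

```text
clock: 12.22
eef_pos: [0.5068, -0.1465, 0.0828]
tool_rot: [0.724, 0.69, -0.0, 0.001]
ft_force: [5.1, -2.7, 1.6]
grip_width: 0.0331
```

```bash
python3 -c "
from h import *
ft(4)"
```

```text
12.37 F [ 4.8  -2.71  1.45] pos [ 0.5068 -0.1465  0.0828] w 0.0331
```

Contact is beginning (Fy dropping). I'll continue, also relieving the sideways load.

Emit:
play_rows --moves '[[-1,[0.05,0.05,0],[0,0,0]],[-1,[0.05,0.05,0],[0,0,0]],[-1,[0,0,0],[0,0,0]]]'

```text
clock: 12.67
eef_pos: [0.5068, -0.1458, 0.0827]
tool_rot: [0.724, 0.69, -0.001, 0.0]
ft_force: [0.9, -5.6, 4.0]
grip_width: 0.0332
```

```bash
python3 -c "
from h import *
ft(4)"
```

```text
12.82 F [ 0.86 -5.39  4.2 ] pos [ 0.5068 -0.1459  0.0828] w 0.0329
```

Emit:
play_rows --moves '[[-1,[0.05,0,0],[0,0,0]],[-1,[0.05,0,0],[0,0,0]],[-1,[0,0,0],[0,0,0]]]'

```text
clock: 13.12
eef_pos: [0.5068, -0.1453, 0.0828]
tool_rot: [0.724, 0.69, -0.001, 0.001]
ft_force: [0.8, -6.8, 3.7]
grip_width: 0.0327
```

```bash
python3 -c "
from h import *
ft(4)"
```

```text
13.27 F [ 0.26 -6.16  3.81] pos [ 0.5068 -0.1453  0.0827] w 0.0329
```

Emit:
play_rows --moves '[[-1,[0.05,0,0],[0,0,0]],[-1,[0.05,0,0],[0,0,0]],[-1,[0.05,0,0],[0,0,0]],[-1,[0.05,0,0],[0,0,0]],[-1,[0,0,0],[0,0,0]]]'

```text
clock: 13.73
eef_pos: [0.5069, -0.1444, 0.0827]
tool_rot: [0.724, 0.69, -0.002, 0.001]
ft_force: [0.2, -9.3, 3.6]
grip_width: 0.0327
```

```bash
python3 -c "
from h import *
ft(6); lid('top7'); o=bot.get_obs(); print(o['joint_pos'].round(2))"
```

```text
13.98 F [ 0.44 -9.32  4.04] pos [ 0.5068 -0.1444  0.0827] w 0.0329
lid ((515.9741821289062, 70.46192932128906), 84.90756225585938)
[-0.27  0.37 -0.12  1.09 -0.    1.34]
```

About 8.2 N is on the seal (Fy −9.3, about 1.1 of that is rolling friction plus bias), and the position agrees at about 2.7 mm × 3 N/mm. Now I lower the lever along its arc in small steps, watching Fy and the inferred hinge position.

```bash
cat >> h.py <<'E'
def st(n=4):
    f=[];e=[]
    for i in range(n):
        o=bot.get_obs(); f.append(o['ft_force']); e.append(o['eef_pos']); bot.camera('side')
    f=np.mean(f,0); e=np.mean(e,0); t=np.arcsin((e[2]-.004)/.11)
    print(round(o['clock'],2),'F',f.round(2),'pos',e.round(4),'theta',round(t,3),'hinge y',round(e[1]+.11*np.cos(t),4))
E
python3 -c "
from h import *
st()"
```

```text
14.23 F [ 0.44 -9.14  3.39] pos [ 0.5068 -0.1444  0.0827] theta 0.798 hinge y -0.0675
```

Emit:
play_rows --moves '[[-1,[-0.05,0,0.1],[0,0,0]],[-1,[-0.05,0,0.1],[0,0,0]],[-1,[0,0,0],[0,0,0]]]'

```text
clock: 14.53
eef_pos: [0.5069, -0.145, 0.082]
tool_rot: [0.724, 0.69, -0.001, 0.001]
ft_force: [-1.8, -8.2, 10.9]
grip_width: 0.0329
```

```bash
python3 -c "
from h import *
st()"
```

```text
14.68 F [-1.73 -7.84 10.67] pos [ 0.5069 -0.145   0.082 ] theta 0.788 hinge y -0.0675
```

Emit:
play_rows --moves '[[-1,[-0.05,0,0.1],[0,0,0]],[-1,[-0.05,0,0.1],[0,0,0]],[-1,[-0.05,0,0.1],[0,0,0]],[-1,[-0.05,0,0.1],[0,0,0]],[-1,[0,0,0],[0,0,0]]]'

```text
clock: 15.15
eef_pos: [0.5069, -0.1473, 0.0795]
tool_rot: [0.724, 0.69, -0.001, 0.002]
ft_force: [-4.2, -8.6, 19.4]
grip_width: 0.0328
```

```bash
python3 -c "
from h import *
st()"
```

```text
15.3 F [-5.01 -8.4  18.8 ] pos [ 0.5069 -0.1472  0.0795] theta 0.756 hinge y -0.0672
```

Emit:
play_rows --moves '[[-1,[-0.09,-0.05,0.12],[0,0,0]],[-1,[-0.09,0,0.12],[0,0,0]],[-1,[-0.1,0,0.12],[0,0,0]],[-1,[-0.1,0,0.12],[0,0,0]],[-1,[0,0,0],[0,0,0]]]'

```text
clock: 15.77
eef_pos: [0.5069, -0.1512, 0.0747]
tool_rot: [0.724, 0.69, -0.001, 0.002]
ft_force: [-3.6, -9.3, 17.6]
grip_width: 0.0332
```

```bash
python3 -c "
from h import *
st()"
```

```text
15.92 F [-3.86 -9.01 16.87] pos [ 0.5069 -0.1512  0.0747] theta 0.698 hinge y -0.0668
```

Emit:
play_rows --moves '[[-1,[-0.09,-0.05,0.12],[0,0,0]],[-1,[-0.09,0,0.13],[0,0,0]],[-1,[-0.09,0,0.13],[0,0,0]],[-1,[-0.09,0,0.12],[0,0,0]],[-1,[0,0,0],[0,0,0]]]'

```text
clock: 16.38
eef_pos: [0.5068, -0.1548, 0.0696]
tool_rot: [0.724, 0.69, -0.0, 0.002]
ft_force: [-1.9, -9.0, 15.8]
grip_width: 0.0327
```

```bash
python3 -c "
from h import *
st()"
```

```text
16.53 F [-2.36 -8.99 16.15] pos [ 0.5068 -0.1548  0.0696] theta 0.639 hinge y -0.0665
```

Emit:
play_rows --moves '[[-1,[-0.07,-0.05,0.11],[0,0,0]],[-1,[-0.07,0,0.11],[0,0,0]],[-1,[-0.06,0,0.11],[0,0,0]],[-1,[-0.06,0,0.11],[0,0,0]],[-1,[0,0,0],[0,0,0]]]'

```text
clock: 17.0
eef_pos: [0.5067, -0.1576, 0.0653]
tool_rot: [0.724, 0.69, -0.0, 0.003]
ft_force: [-1.9, -9.2, 16.1]
grip_width: 0.0327
```

```bash
python3 -c "
from h import *
st(); lid('top8')"
```

```text
17.15 F [-1.22 -9.44 15.69] pos [ 0.5067 -0.1576  0.0653] theta 0.592 hinge y -0.0663
lid ((516.1134033203125, 70.3771743774414), 84.9389877319336)
```

```bash
python3 -c "
from h import *
g=lambda f:cv2.imread(f'pics/{f}.png',0)[170:258,252:330].astype(np.float32)
h=cv2.createHanningWindow((78,88),cv2.CV_32F)
for a,b in(('top7','top8'),):
    (dx,dy),r=cv2.phaseCorrelate(g(a),g(b),h); print(a,b,'mm +y',-dx*1.04/513.8*1000,r)
    for k in range(4):
        p,_=bot.camera('top'); q=cv2.cvtColor(p,cv2.COLOR_RGB2GRAY)[170:258,252:330].astype(np.float32); (dx,dy),r=cv2.phaseCorrelate(g('top7'),q,h); print(-dx*1.04/513.8*1000)
st(3)
"
```

```text
top7 top8 mm +y 0.0002478566528852006 0.8206111372841729
-0.07524842526032448
-0.17265476699419793
-0.1869771143640771
-0.09004936131226493
17.55 F [-1.23 -9.41 15.86] pos [ 0.5067 -0.1576  0.0653] theta 0.592 hinge y -0.0663
```

Emit:
play_rows --moves '[[-1,[0.05,0,0],[0,0,0]],[-1,[0,0,0],[0,0,0]]]'

```text
clock: 17.77
eef_pos: [0.5067, -0.1573, 0.0654]
tool_rot: [0.724, 0.69, -0.0, 0.003]
ft_force: [-2.1, -11.0, 16.2]
grip_width: 0.0324
```

```bash
cat >> h.py <<'E'
def shift(ref='top7',n=4):
    h=cv2.createHanningWindow((78,88),cv2.CV_32F); g=cv2.imread(f'pics/{ref}.png',0)[170:258,252:330].astype(np.float32); s=[]
    for k in range(n):
        p,_=bot.camera('top'); q=cv2.cvtColor(p,cv2.COLOR_RGB2GRAY)[170:258,252:330].astype(np.float32); s.append(-cv2.phaseCorrelate(g,q,h)[0][0]*2.024)
    print('shift mm',np.mean(s).round(3))
E
python3 -c "
from h import *
st(4);shift()"
```

```text
17.92 F [ -1.58 -10.06  15.73] pos [ 0.5067 -0.1573  0.0653] theta 0.592 hinge y -0.066
shift mm 0.007
```

Emit:
play_rows --moves '[[-1,[-0.06,0,0.1],[0,0,0]],[-1,[-0.06,0,0.1],[0,0,0]],[-1,[-0.06,0,0.1],[0,0,0]],[-1,[-0.05,0,0.1],[0,0,0]],[-1,[-0.05,0,0.1],[0,0,0]],[-1,[-0.05,0,0.1],[0,0,0]],[-1,[0,0,0],[0,0,0]]]'

```text
clock: 18.75
eef_pos: [0.5066, -0.1607, 0.0593]
tool_rot: [0.724, 0.69, -0.0, 0.003]
ft_force: [-2.2, -10.6, 14.7]
grip_width: 0.0329
```

```bash
python3 -c "
from h import *
st(4);shift()"
```

```text
18.9 F [ -1.65 -10.17  15.07] pos [ 0.5066 -0.1607  0.0593] theta 0.527 hinge y -0.0656
shift mm 0.054
```

Fy is −10.2 at 0.527 rad (about 9 N on the seal). The brake should now be biting, so I continue down along the arc.

Emit:
play_rows --moves '[[-1,[-0.15,0,0.29],[0,0,0]],[-1,[-0.14,0,0.29],[0,0,0]],[-1,[-0.13,0,0.29],[0,0,0]],[-1,[-0.12,0,0.29],[0,0,0]],[-1,[-0.11,0,0.29],[0,0,0]],[-1,[-0.11,0,0.29],[0,0,0]],[-1,[-0.1,0,0.29],[0,0,0]],[-1,[-0.09,0,0.29],[0,0,0]],[-1,[0,0,0],[0,0,0]]]'

```text
clock: 19.9
eef_pos: [0.5063, -0.1699, 0.0352]
tool_rot: [0.724, 0.689, -0.0, 0.003]
ft_force: [1.1, -10.0, 10.1]
grip_width: 0.0329
```

```bash
python3 -c "
from h import *
st(3);shift(n=3)"
```

```text
20.0 F [ -0.15 -10.19   9.67] pos [ 0.5063 -0.1699  0.0352] theta 0.288 hinge y -0.0644
shift mm 0.074
```

Emit:
play_rows --moves '[[-1,[-0.08,0,0.31],[0,0,0]],[-1,[-0.07,0,0.31],[0,0,0]],[-1,[-0.06,0,0.31],[0,0,0]],[-1,[-0.05,0,0.31],[0,0,0]],[-1,[-0.04,0,0.31],[0,0,0]],[-1,[-0.03,0,0.31],[0,0,0]],[-1,[-0.02,0,0.31],[0,0,0]],[-1,[-0.02,0,0.31],[0,0,0]],[-1,[-0.01,0,0.31],[0,0,0]],[-1,[0,0,0.31],[0,0,0]],[-1,[0,0,0],[0,0,0]]]'

```text
clock: 21.12
eef_pos: [0.5062, -0.1735, 0.0054]
tool_rot: [0.724, 0.69, 0.0, 0.003]
ft_force: [-2.8, -8.3, 19.4]
grip_width: 0.0332
```

```bash
python3 -c "
from h import *
st(3);shift(n=3)"
```

```text
21.22 F [-2.25 -7.64 18.83] pos [ 0.5062 -0.1735  0.0054] theta 0.013 hinge y -0.0635
shift mm 0.311
```

Emit:
play_rows --moves '[[-1,[0,0,0.1],[0,0,0]],[-1,[0,0,0.1],[0,0,0]],[-1,[0,0,0],[0,0,0]]]'

```text
clock: 21.67
eef_pos: [0.5062, -0.1736, 0.0052]
tool_rot: [0.724, 0.69, 0.0, 0.003]
ft_force: [-6.6, -6.8, 30.9]
grip_width: 0.0332
```

```bash
python3 -c "
from h import *
st(3);p,W=lid('top9');shift(n=5)
a=cv2.imread('pics/top7.png');b=cv2.imread('pics/top9.png')
cv2.imwrite('pics/c7.png',cv2.resize(np.hstack([a[165:265,200:345],b[165:265,200:345]]),(800,276),interpolation=3))"
```

```text
21.77 F [-6.35 -6.87 30.14] pos [ 0.5062 -0.1735  0.0052] theta 0.011 hinge y -0.0635
lid ((515.9363403320312, 70.81118774414062), 84.77279663085938)
shift mm 0.288
```

View pics/c7.png

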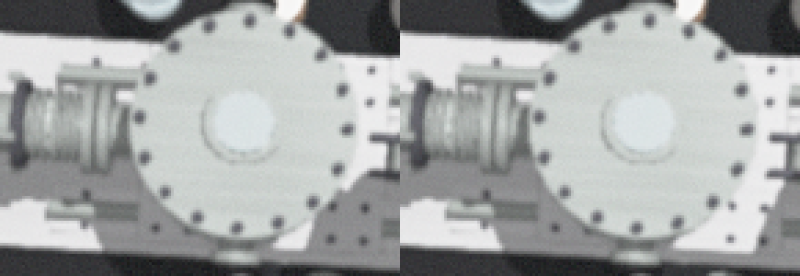

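Pressing harder moves nothing (z fixed at 0.0052, Fz 30 N), so the lever is on its lower stop. The crops show the flange on the seal at crop x≈105 (left) and ≈505 (right). I'll relax the press, open, and withdraw.

Emit:
play_rows --moves '[[-1,[0,-0.1,-0.2],[0,0,0]],[-1,[0,0,-0.15],[0,0,0]],[-1,[0,0,0],[0,0,0]],[0.9,[0,0,0],[0,0,0]],[1,[0,0,0],[0,0,0]],[1,[0,0,0],[0,0,0]],[1,[0,0,0],[0,0,0]],[1,[0,0,0],[0,0,0]],[1,[0,0,0],[0,0,0]]]'

```text
clock: 22.87
eef_pos: [0.5031, -0.1705, 0.0032]
tool_rot: [0.723, 0.69, -0.0, -0.001]
ft_force: [0.1, -0.4, 0.8]
grip_width: 0.0853
```

Emit:
play_rows --moves '[[1,[0,0,-0.5],[0,0,0]],[1,[0,0,-1.5],[0,0,0]],[1,[0,0,-2],[0,0,0]],[1,[-0.5,0,-2],[0,0,0]],[1,[-2,0,-2],[0,0,0]],[1,[-3,0,-2],[0,0,0]],[1,[-3,0,-1.5],[0,0,0]],[1,[-3,0,0],[0,0,0]],[1,[-3,0,0],[0,0,0]],[1,[-3,0,0],[0,0,0]],[1,[0,0,0],[0,0,0]],[1,[0,0,0],[0,0,0]]]'

```text
clock: 23.87
eef_pos: [0.495, -0.3471, 0.1186]
tool_rot: [0.725, 0.689, 0.0, -0.0]
ft_force: [-0.7, -0.1, 1.1]
grip_width: 0.0854
```

```bash
python3 -c "
from h import *
st(5);p,W=lid('top10');shift(n=5);shift('top9',5)
for v in (223,226): print([(int(1000*W[v,u,1]),int(1000*W[v,u,2])) for u in range(345,405,3)])
q,_=snap('side','side10')
cv2.imwrite('pics/c8.png',np.vstack([cv2.resize(p[150:290,130:430],(600,280),interpolation=3),cv2.resize(q[90:390,130:430],(600,310),interpolation=3)])[:,:,::-1])"
```

```text
24.07 F [0.14 0.42 0.1 ] pos [ 0.4952 -0.3454  0.1186] theta nan hinge y nan
lid ((516.087646484375, 70.7188720703125), 84.9363784790039)
shift mm 0.094
shift mm -0.157
[(-66, 70), (-73, 72), (-81, 66), (-88, 66), (-95, 67), (-102, 68), (-109, 65), (-116, 67), (-124, 62), (-131, 66), (-138, 65), (-144, 69), (-153, 62), (-158, 70), (-165, 70), (-172, 74), (-180, 68), (-186, 73), (-194, 70), (-217, 0)]
[(-65, 75), (-74, 66), (-86, 30), (-92, 35), (-101, 27), (-108, 30), (-115, 27), (-117, 64), (-124, 64), (-131, 67), (-139, 58), (-145, 66), (-152, 64), (-159, 68), (-166, 68), (-172, 73), (-180, 70), (-187, 67), (-194, 70), (-216, 5)]h.py:33: RuntimeWarning: invalid value encountered in arcsin
  f=np.mean(f,0); e=np.mean(e,0); t=np.arcsin((e[2]-.004)/.11)
```

View pics/c8.png

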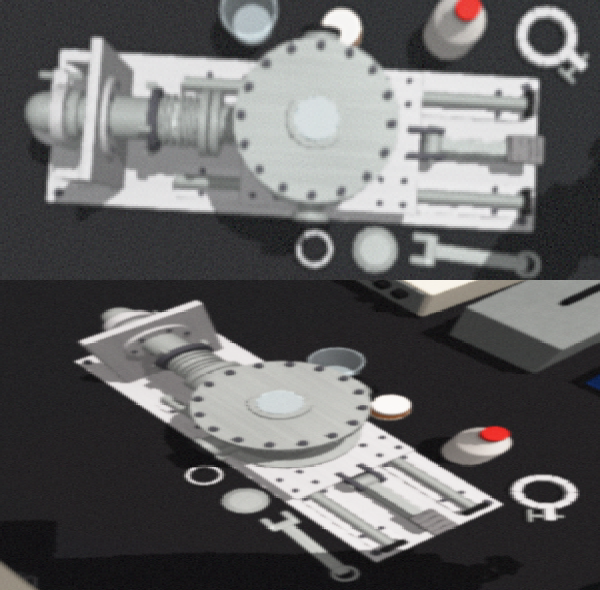

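The lever is level (arm and pad tops at 65–74 mm), the flange is on the seal, the carriage hasn't crept back, the loose things are where they were, and the tool is clear. Handing in.

```bash
python3 -c "
from workcell import bot
print(bot.job_done())"
```

```text
the job is handed in; nothing more can be done
None
```

The carriage is docked and locked, with about 9 N on the seal at the moment the brake bit. The job is handed in at about 25 s of robot time.

**What I did:** I pinched the lever pad, lifted it to its upper stop, and rolled the carriage about 80 mm by the pad. After touching the seal I leaned to about 9 N. I kept Fy between −7.6 and −10.2 N all the way to the lower stop, including about 1 N of rolling friction. It was −10.2 N as the brake bit. The lever was pressed until it moved no further, then I let go and backed off.

**Last checks:**
- **Lever:** it lies level, with the arm and pad tops at 65–74 mm.
- **Carriage:** it moved no more than about 0.2 mm after release, which is the noise of the image comparison.
- **Surroundings:** the loose things look undisturbed, and the tool touches nothing, with wrist forces near zero.

**What disagreed or went wrong:**
- **Finger length:** the real fingertips sit about 38 mm short of the reported TCP. The first closing shut above the pad without touching it; a light touch on the pad (about 4 N) showed the offset, and I corrected for it.
- **Hinge estimate:** the hinge position worked out from the arm's reading drifted by up to 4 mm as the lever came down. I relied on the wrist force and camera images instead.
- **Force uncertainty:** the seal force is inferred from the wrist reading, known to about ±1.5 N. The highest inferred was about 10 N, well under the 20 N limit.
- **Picture count:** I viewed 10 pictures, which is the full budget.

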